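# Clear a jammed connector housing from the feed chute

### The job

A connector housing has jammed part-way down the inclined feed chute: its foot flange is caught under the two guide rails, so it cannot be lifted where it is. Nudge it backward up the chute until it is clear of the rails, then lift it out and stand it upright on the floor of the shallow reject tray. Leave the mug, the screwdriver and the tape roll where they are.

Things in the scene. Friction and masses are not known exactly. Their poses are not given: they have to be found in the camera images.
- housing_mid (a point): Black plastic connector housing, 0.25 kg, loose. Upside-down T in section: foot flange 100 x 76 x 12 mm (x, y, z), on it a block 100 x 48 mm; 63 mm tall in all. Point: on its centre line, in mid-block, 37 mm above its underside. x is its length and points up the chute at the start (within 1 degree), z out of its top. Grip it across the 48 mm block once it is clear of the rails.
- housing_low (a point): Centre of the housing's flat lower end (the one facing downhill), 50 mm from housing_mid, same height and axes. Shut fingers can be let down behind it, on the open lower part of the chute, and push it uphill. Only friction and the rails hold the housing; on the slope it stays where it is left.
- chute: Fixed steel feed chute, 10 degree slope, floor 400 x 100 mm. Origin: middle of the floor's surface, 66 mm above the table. x: uphill along the floor, roughly away from the robot; y: across; z: square to the floor. Along both sides run fences 10 mm high, 80 mm apart inside; end wall 10 mm high at x = 194 mm; two stop pins 14 mm high at x = -188, y = 30 and -30 mm. Stands left or right of the tray.
- rails_end (a point): On the chute floor's centre line at the upper end of the two aluminium guide rails, chute x = 30 mm, axes as the chute. The rails run 100 mm downhill from here, tops 56 mm above the floor. Up to 17 mm they are 80 mm apart, above that 56 mm: they overhang the flange, and shut fingers can pass between them. The housing is free when all of it is uphill of here; above is 160 mm of open chute.
- tray: Shallow open plastic reject tray, fixed to the table, 180 mm (x) by 190 mm (y) outside, walls 4 mm thick and 28 mm high, floor 4 mm thick. Origin at the centre of its underside, on the table; z up.
- cup: Plastic mug, 76 mm across, 90 mm tall, standing on the bench out of the way on the left. Origin at the centre of its foot. To be left alone.
- tape: Black roll of tape lying flat, 100 mm across, 24 mm high, on the left. Origin at the centre of its underside. To be left alone.
- driver: Screwdriver lying on the bench on the right, 190 mm long, about 30 mm thick at most. To be left alone.
There are look-alikes about, which are no part of the job. Leave any orange look-alike of the part that bears housing_mid alone.

How it is judged:
By the outcome, as a careful person would: the job done as asked, in the order asked, and still so for the second after the job is handed in, with the robot touching nothing.
It also fails if it takes over 56 s, if anything falls off the work surface, if the arm or the gripper's body presses on something with over 40 N, if the wrist force passes 120 N, or if a joint passes its speed limit or range.

### The arm

A 6-joint arm with a two-finger parallel gripper is mounted at the origin on the work surface. World frame = base frame: x ahead of the robot, y to its left, z up, the work surface at z = 0. Lengths are in m, angles in rad, forces in N, time in s.
With the tool pointing down it reaches from about 0.3 to 0.825 m from the base axis. Payload 5.4 kg.
Tool frame: the origin (TCP) lies at the very end of the fingers, on their centre line; the grasp point (between the pads) lies 19 mm behind it; z points along the fingers, y is the line along which they close (so a half turn about z gives the same grasp; the last joint's range is limited). The gripper opens to 92 mm and grips with 3 to 60 N. Pads are 20 mm wide; open, the fingers measure 128 mm over their backs; the gripper's body (75 mm by 189 mm) begins 69 mm behind the grasp point.
Start: joints at [-1.388, 0.158, 1.597, -0, 1.386, -0.21], TCP at [0.22, -0.531, 0.215] pointing down, gripper open.
Joint ranges: [-2.91, 2.91], [-0.94, 2.29], [0.18, 2.7], [-1.29, 4.43], [0.17, 2.64], [-3, 3]. Speed limits (rad/s): [2.57, 2.57, 3.14, 3.14, 3.14, 3.14].

### API

Orientations are given as a rotation vector (axis times angle).
In Python, from workcell import bot gives the robot as it stands. Calls block until the motion is done:
- bot.goto(position, orientation): joint-space move of the TCP to a pose.
- bot.line_to(position, rot=None, max_speed=0.15): straight line of the TCP; rot=None keeps the orientation; max_speed is the mean speed in m/s.
- bot.set_joints(angles): joint-space move.
- bot.set_gripper(opening, newtons=None): opening from 0.0 (shut) to 1.0 (fully open); newtons is the grip in N (None keeps the last); returns when the fingers have stopped.
- bot.hold(seconds).
- bot.inverse_kinematics(position, orientation): joint angles nearest the present ones, or None.
- bot.read_camera(name): name is "side" or "top"; returns a dict with "pixels" (480x640x3 uint8, blue, green, red), "fx", "fy", "cx", "cy" (pixels), "R" (3x3) and "t" (3): a world point X has camera coordinates R X + t. Camera axes: x right, y down, z forward; pixel columns grow to the right and rows downward; lengths in m; the calibration is good to about 2 mm. A picture is of the moment at which its call begins. There is no depth.
A pose or a line that the arm cannot do raises bot.MotionError and nothing moves.
- bot.job_done(): hands the job in; it is judged then, once.
Readings, each from a call of its own:
- bot.current_clock(): time.
- bot.current_joints(): joint angles.
- bot.current_joint_vel(): joint speeds.
- bot.current_effort(): joint torques, N m.
- bot.current_ee_pos(): TCP position.
- bot.current_tool_rot(): TCP orientation.
- bot.current_contact_force(): force on the tool from outside, world axes, zero at the start.
- bot.current_ft_torque(): the same for the moment, N m.
- bot.current_opening(): opening from 0.0 (shut) to 1.0 (fully open).
- bot.current_grip_force(): force on a finger pad.
Only numpy, scipy, OpenCV 4.12 (cv2) and the standard library are available. Lean on these libraries where they do the work, as an engineer would, in place of code of your own. Each camera call takes 0.05 s, during which the arm holds its last target. There are 200 camera calls.

## Working session

There is one attempt and no reset: what is moved stays moved. The work goes in short steps, each a Python script; the robot and the scene stay as the last script left them, time stands still between calls to the robot, and variables do not carry over. Pictures are saved under pics/ and viewed, at most 10 in all, crops included, and the job is handed in when it is done.

```bash
mkdir -p pics; ls; python3 - <<'E'
from workcell import bot
import cv2,numpy as np
for n in("top","side"):
    c=bot.read_camera(n); cv2.imwrite(f"pics/{n}0.png",c["pixels"])
    np.savez(f"{n}.npz",**{k:c[k] for k in("fx","fy","cx","cy","R","t")})
    R=np.array(c["R"]);print(n,c["fx"],c["fy"],c["cx"],c["cy"],R.round(3).tolist(),np.round(c["t"],3),"cam",(-R.T@np.array(c["t"])).round(3))
E
```

```text
pics
top 488.1895092888802 488.1895092888802 317.1977789849525 230.7557956560836 [[-0.004, -1.0, -0.009], [-0.994, 0.005, -0.114], [0.114, 0.008, -0.993]] [0.013 0.533 1.105] cam [4.040e-01 1.000e-03 1.159e+00]
side 456.45230962897404 456.45230962897404 310.7959147892473 235.07130207767068 [[-0.993, -0.122, -0.007], [-0.06, 0.537, -0.841], [0.106, -0.835, -0.54]] [0.527 0.112 1.225] cam [0.4   1.027 0.759]
```

View pics/top0.png

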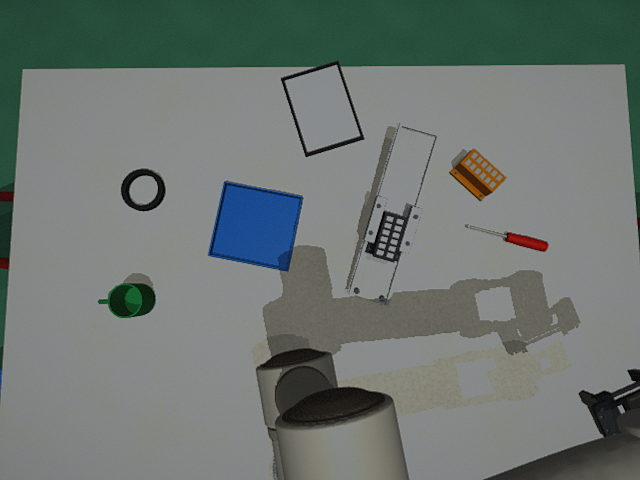

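View pics/side0.png

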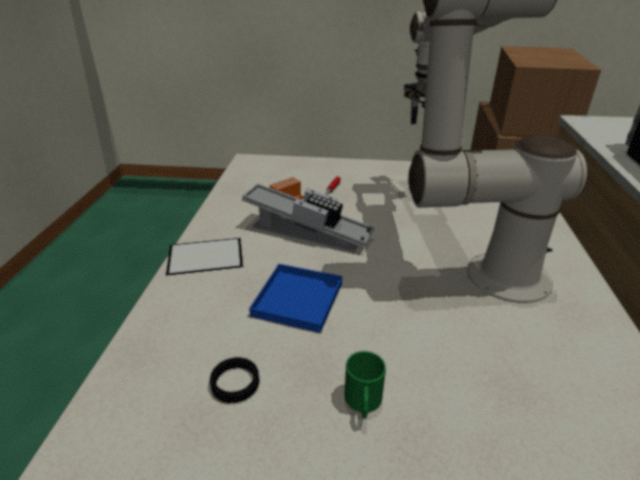

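Top view: the black housing is at (389,237), between the rails on the chute, whose upper end is at about (417,130) and pins at about (356,291) and (386,299). An orange part at (478,174) is the look-alike. The blue walled tray is at (255,225). The frame at (322,108) is flat in the side view, so it's only an outline. The target is the black part in the rails, and the blue tray has walls and a floor. I'll confirm both with a crop.

```bash
python3 - <<'E'
import cv2,numpy as np
a=cv2.imread("pics/top0.png"); r=lambda s,f:cv2.resize(s,None,fx=f,fy=f,interpolation=cv2.INTER_CUBIC)
o=np.zeros((600,800,3),np.uint8)
A=r(a[115:315,335:450],3); o[:600,:345]=A
B=r(a[170:280,200:313],4)[:440,:452]; o[:440,348:800]=B
cv2.imwrite("pics/crop1.png",o)
E
```

```text
(no output)
```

View pics/crop1.png

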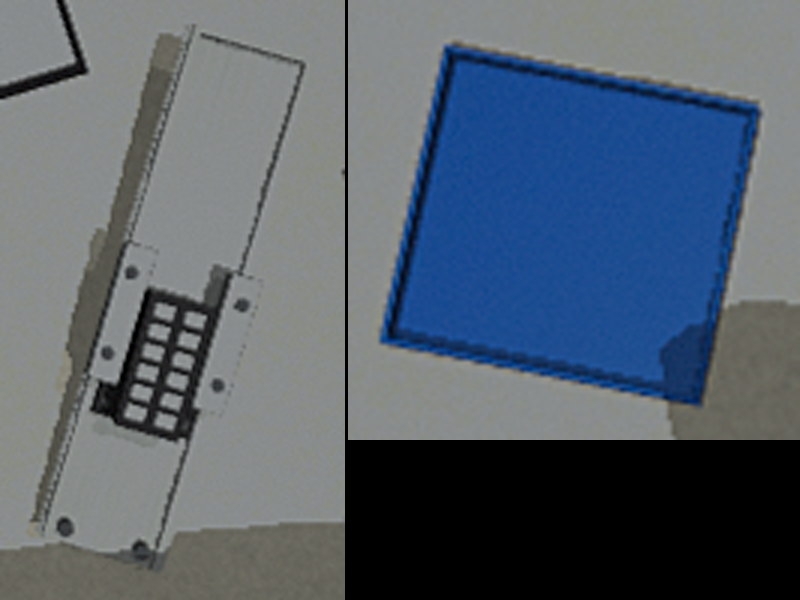

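The crop confirms it: the black housing has white sockets and a foot flange showing at crop (103,400), and it's between the rails. Pins are at crop (65,526) and (140,549), rail screws at (131,272), (241,305), (107,353) and (217,385). The blue tray is walled, with corners at crop (450,44), (760,104), (703,404) and (383,342).

```bash
cat > h.py <<'E'
import numpy as np,cv2
from scipy.optimize import least_squares
from scipy.spatial.transform import Rotation as Ro
cams={n:dict(np.load(n+".npz")) for n in("top","side")}
def proj(n,X):
    c=cams[n];P=np.atleast_2d(X)@c["R"].T+c["t"];return np.c_[c["fx"]*P[:,0]/P[:,2]+c["cx"],c["fy"]*P[:,1]/P[:,2]+c["cy"]]
def chR(yaw): return (Ro.from_euler("z",yaw)*Ro.from_euler("y",-np.deg2rad(10))).as_matrix()
def ch(p,X): return np.atleast_2d(X)@chR(p[2]).T+[p[0],p[1],.066]
E
python3 - <<'E'
from h import *
crop=lambda L:np.array(L)/3+[335,115]
X=np.array([[-188,30,14],[-188,-30,14],[30,28,56],[30,-28,56],[-70,-28,56],[194,-40,10]])/1000
u=crop([[65,526],[140,549],[157,250],[233,271],[197,408],[303,64]])
S=crop([[131,272],[241,305],[107,353],[217,385]])
# screws: mirrored pairs, symmetric about rail middle x=-20
def f(q):
    sx,sy=q[3:5];s=np.array([[-.02+sx,sy,.057],[-.02+sx,-sy,.057],[-.02-sx,sy,.057],[-.02-sx,-sy,.057]])
    return np.r_[(proj("top",ch(q,X))-u).ravel(),(proj("top",ch(q,s))-S).ravel()]
r=least_squares(f,[.45,-.15,-.27,.03,.04],loss="soft_l1");q=r.x
print("chute",q.round(4),np.rad2deg(q[2]));print(f(q).reshape(-1,2).round(1).tolist())
# tray
T=np.array([[450,44],[760,104],[703,404],[383,342]]);T=np.c_[200+(T[:,0]-348)/4,170+T[:,1]/4]
C=np.array([[.09,.095],[.09,-.095],[-.09,-.095],[-.09,.095]])
def g(t,a=proj):
    R=Ro.from_euler("z",t[2]).as_matrix()[:2,:2];return (proj("top",np.c_[C@R.T+t[:2],np.full(4,.028)])-T).ravel()
t=least_squares(g,[.45,.15,-.2]);print("tray",t.x.round(4),g(t.x).round(1))
# housing: socket blobs
a=cv2.imread("pics/top0.png")
m=cv2.resize(cv2.cvtColor(a,cv2.COLOR_BGR2GRAY)[115:315,335:450],None,fx=3,fy=3,interpolation=cv2.INTER_CUBIC)
n,l,st,ce=cv2.connectedComponentsWithStats((m>110).astype(np.uint8))
b=[c for c,s in zip(ce,st) if 100<s[4]<600 and 110<c[0]<215 and 290<c[1]<440];print(len(b),np.round(b).tolist())
bp=crop(b)
def back(px): # to chute xy on z=.063
    return least_squares(lambda v:(proj("top",ch(q,[[v[0],v[1],.063]]))-px).ravel(),[-.03,0]).x
B=np.array([back(p) for p in bp]);print((B*1000).round(1).tolist(),(B.mean(0)*1000).round(1))
for p in crop([[153,288],[213,306],[117,425],[185,440]]): print("corner",(back(p)*1000).round(1))
np.save("q.npy",q);np.save("tray.npy",t.x)
# side overlay check of chute/tray/housing
s=cv2.imread("pics/side0.png");hx=B.mean(0)[0]
H=np.array([[hx+i*.05,j*.024,.063] for i in(1,-1) for j in(1,-1)])
o=cv2.resize(s[150:340,220:390],None,fx=3,fy=3)
for P,c in((ch(q,X),(0,0,255)),(ch(q,H),(0,255,0))):
    for p in proj("side",P): cv2.circle(o,tuple(int(v) for v in (p-[220,150])*3+1),3,c,1)
cv2.imwrite("pics/side1.png",o)
E
```

```text
chute [ 0.5644 -0.1617 -0.2959  0.03    0.0408] -16.951293626349663
[[-0.0, 0.8], [0.6, 0.9], [-0.1, 0.0], [-0.2, 0.4], [-1.9, -0.6], [0.8, -0.5], [0.1, -0.0], [0.2, -0.2], [0.0, -0.3], [-0.1, -0.1]]
tray [ 0.5466  0.1523 -0.1955] [-0.6 -0.1  0.8 -0.2 -0.   0.2 -0.2  0.1]
12 [[165.0, 311.0], [195.0, 320.0], [159.0, 332.0], [188.0, 340.0], [153.0, 352.0], [183.0, 361.0], [147.0, 372.0], [177.0, 381.0], [141.0, 392.0], [171.0, 401.0], [135.0, 412.0], [165.0, 421.0]]
[[-10.3, 10.5], [-9.9, -11.6], [-25.3, 10.2], [-25.2, -11.6], [-40.3, 10.0], [-40.2, -11.9], [-55.3, 9.8], [-55.1, -12.1], [-70.4, 9.7], [-70.1, -12.4], [-85.4, 9.7], [-85.1, -12.7]] [-47.7  -1. ]
corner [ 3.3 23.2]
corner [  3.  -21.1]
corner [-97.7  19.4]
corner [-94.1 -30. ]
```

View pics/side1.png

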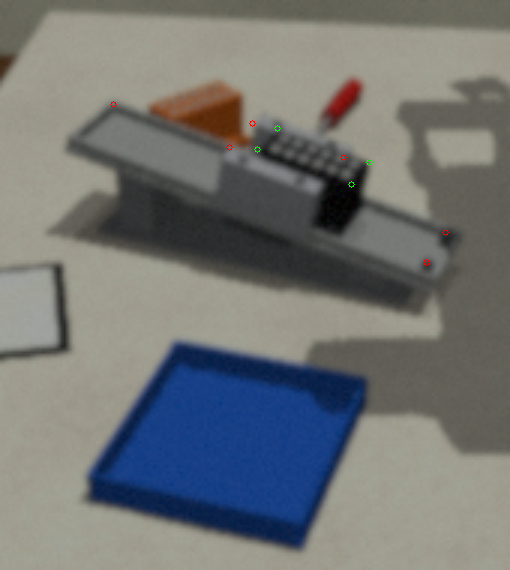

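The side view overlay agrees: chute pins, rail corners and the housing top all land within about 2 px. The housing centre is at chute x≈-48 mm, so its low end is at about -98. Next I push it until the centre is at about +92.

```bash
cat >> h.py <<'E'
from workcell import bot
q=np.load("q.npy") if __import__("os").path.exists("q.npy") else None
def rv(M,flip): # tool z=-M z, tool y=+-M y
    s=-1 if flip else 1
    return Ro.from_matrix(np.c_[s*-M[:,0]*-1, s*-M[:,1], -M[:,2]]).as_rotvec()
def cp(x,y,z): return ch(q,[[x,y,z]])[0]
def F(): return np.round(bot.current_contact_force(),1)
E
python3 - <<'E'
from h import *
M=chR(q[2]);p=cp(-.132,-.0005,.15)
for fl in(0,1):
    print(fl,[None if (j:=bot.inverse_kinematics(cp(*c),rv(M,fl))) is None else np.round(j,2).tolist() for c in((-.132,0,.15),(.035,0,.012),(.092,0,.018),(.092,0,.15))])
r=rv(M,0)
bot.set_gripper(0)
bot.goto(p,r);print(bot.current_clock(),F(),np.round(bot.current_ee_pos(),3),p)
c=bot.read_camera("top");cv2.imwrite("pics/top2.png",c["pixels"])
bot.line_to(cp(-.132,-.0005,.012),max_speed=.1);print(F())
for x in(-.10,-.05,0,.034):
    bot.line_to(cp(x,-.0005,.012),max_speed=.06);print(x,F(),(np.array(bot.current_ee_pos())-cp(x,-.0005,.012)).round(4))
bot.line_to(cp(.015,-.0005,.012),max_speed=.06)
bot.line_to(cp(.015,-.0005,.15),max_speed=.15)
bot.goto(cp(-.13,.0,.22),r)
bot.set_gripper(1)
for n in("top","side"):cv2.imwrite(f"pics/{n}3.png",bot.read_camera(n)["pixels"])
print(bot.current_clock())
a=cv2.imread("pics/top3.png")[100:300,320:470];b=cv2.imread("pics/side3.png")[160:290,220:390]
o=np.zeros((600,800,3),np.uint8);o[:600,:450]=cv2.resize(a,None,fx=3,fy=3,interpolation=2);o[:260,455:795]=cv2.resize(b,None,fx=2,fy=2)
cv2.imwrite("pics/after.png",o)
E
```

```text
0 [[-0.59, -0.38, 2.15, 0.05, 1.21, 1.26], [-0.49, 0.27, 1.75, 0.04, 0.95, 1.35], [-0.47, 0.38, 1.57, 0.04, 1.01, 1.38], [-0.48, 0.2, 1.52, 0.03, 1.24, 1.38]]
1 [[-0.59, -0.38, 2.15, 0.05, 1.21, -1.88], [-0.49, 0.27, 1.75, 0.04, 0.95, -1.79], [-0.47, 0.38, 1.57, 0.04, 1.01, -1.77], [-0.48, 0.2, 1.52, 0.03, 1.24, -1.77]]
3.125 [0.6 0.5 0.1] [ 0.415 -0.117  0.191] [ 0.41495098 -0.11664466  0.1907996 ]
[-0.6  0.7  0. ]
-0.1 [ 0.5 -0.7 -0.9] [ 0.0001  0.0001 -0.0001]
-0.05 [0.2 0.3 0.1] [ 0.0001 -0.      0.0001]
0 [ 0.4  0.3 -0.8] [ 0.0001 -0.      0.0001]
0.034 [ 0.5  0.5 -0.5] [ 0.0002 -0.0001  0.0001]
11.7667
```

View pics/after.png

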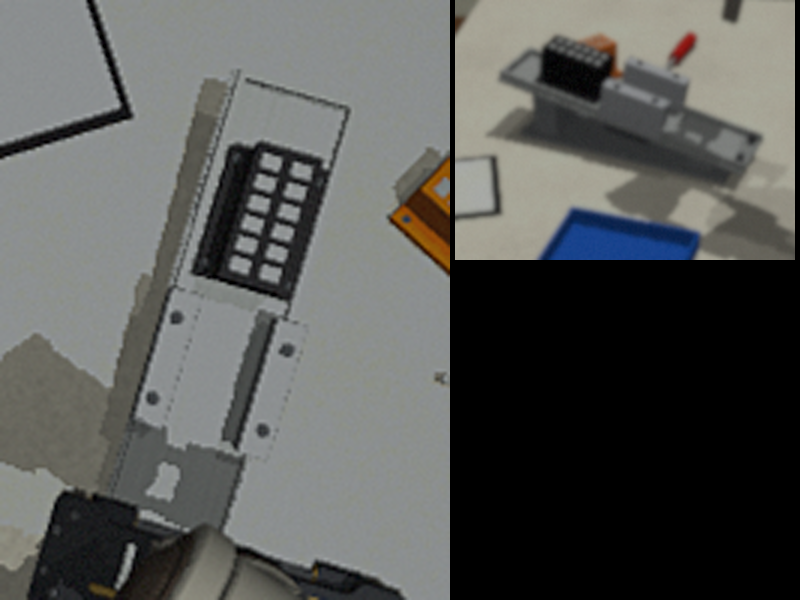

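The housing is wholly uphill of the rail ends: its low edge at crop (240,290) is just above the rail tops at about (220,300). I'll measure it from the sockets, then grasp and lift.

```bash
python3 - <<'E'
from h import *
a=cv2.imread("pics/top3.png")
m=cv2.resize(cv2.cvtColor(a,cv2.COLOR_BGR2GRAY)[100:300,320:470],None,fx=3,fy=3,interpolation=cv2.INTER_CUBIC)
n,l,st,ce=cv2.connectedComponentsWithStats((m>110).astype(np.uint8))
b=np.array([c for c,s in zip(ce,st) if 100<s[4]<700 and 220<c[0]<320 and 145<c[1]<290]);print(len(b))
B=np.array([least_squares(lambda v:(proj("top",ch(q,[[v[0],v[1],.063]]))-(p/3+[320,100])).ravel(),[.09,0]).x for p in b])
c0=B.mean(0);_,_,V=np.linalg.svd(B-c0);d=V[0]*np.sign(V[0,0]);yaw=np.arctan2(d[1],d[0]);print(c0,np.rad2deg(yaw))
assert len(b)==12 and .085<c0[0]<.1 and abs(yaw)<.07
M=chR(q[2])@Ro.from_euler("z",yaw).as_matrix();r=rv(M,0);x,y=c0
bot.goto(cp(x,y,.14),r)
bot.line_to(cp(x,y,.05),max_speed=.15);bot.line_to(cp(x,y,.019),max_speed=.06);print(F())
bot.set_gripper(0,20);print("open mm",bot.current_opening()*92,bot.current_grip_force(),F(),bot.current_clock())
bot.line_to(cp(x,y,.06),max_speed=.06);print("grip",bot.current_grip_force(),bot.current_opening()*92,F())
bot.line_to(cp(x,y,.17),max_speed=.15)
t=np.load("tray.npy");Mt=Ro.from_euler("z",t[2]).as_matrix();rt=rv(Mt,0)
bot.goto([t[0],t[1],.2],rt)
print(bot.current_clock(),bot.current_opening()*92,F())
for n in("top","side"):cv2.imwrite(f"pics/{n}4.png",bot.read_camera(n)["pixels"])
a=cv2.imread("pics/top4.png")[130:330,170:440];b=cv2.imread("pics/side4.png")[150:340,200:400]
o=np.zeros((600,800,3),np.uint8);o[:400,:405]=cv2.resize(a,(405,400));o[:380,405:800]=cv2.resize(b,(395,380))
cv2.imwrite("pics/held.png",o[:400])
E
```

```text
12
[ 0.09535212 -0.00206754] 0.2408173506596008
[ 0.1 -0.2 -0.5]
open mm 47.60893672839585 20.001233518123627 [1.7 7.5 1.4] 14.8667
grip 19.998283982276917 47.933464797184875 [-0.   0.2 -1. ]
17.8833 48.0089837450706 [-0.1  0.2 -0.9]
```

View pics/held.png

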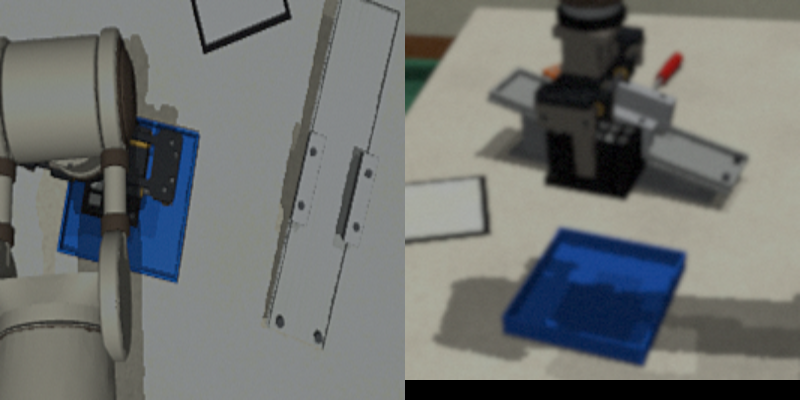

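The housing is held level over the tray, so I'll lower it until it touches, then release.

```bash
python3 - <<'E'
from h import *
p=np.array(bot.current_ee_pos());f0=np.array(bot.current_contact_force())
bot.line_to([p[0],p[1],.045],max_speed=.12)
bot.line_to([p[0],p[1],.028],max_speed=.05)
z=.028;f0=np.mean([bot.current_contact_force() for _ in range(5)],0)
while z>.019:
    z-=.001;bot.line_to([p[0],p[1],z],max_speed=.02);bot.hold(.05);f=np.array(bot.current_contact_force())-f0
    if f[2]>3:break
print(z,f.round(1),bot.current_clock())
bot.set_gripper(.72);bot.hold(.2);print(F())
bot.line_to([p[0],p[1],.06],max_speed=.06);bot.line_to([p[0],p[1],.2],max_speed=.15)
bot.goto([.3,-.3,.3],bot.current_tool_rot());print(bot.current_clock())
for n in("top","side"):cv2.imwrite(f"pics/{n}5.png",bot.read_camera(n)["pixels"])
a=cv2.imread("pics/top5.png")[50:330,90:570];b=cv2.imread("pics/side5.png")[150:420,150:400]
o=np.zeros((400,800,3),np.uint8);o[:280,:480]=a;o[:346,480:800]=cv2.resize(b,(320,346))
cv2.imwrite("pics/end.png",o)
E
```

```text
0.021999999999999995 [-3.1 -1.9  7.8] 21.7167
[ 0.7  0.6 -0.3]
26.1417
```

View pics/end.png

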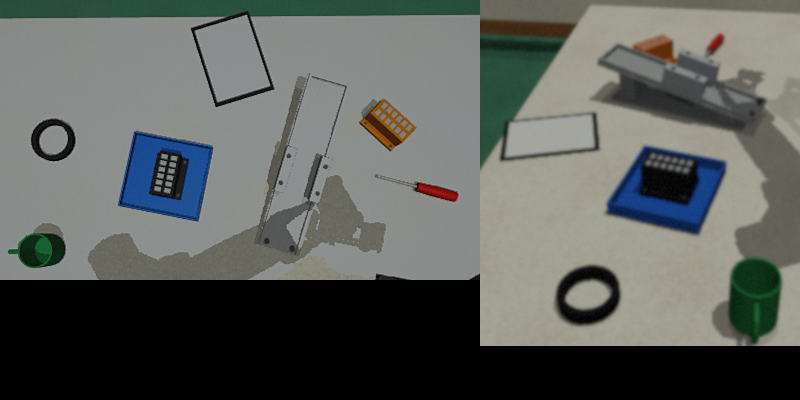

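The housing stands upright in mid-tray, at crop (169,175). The mug, tape, screwdriver and orange part are where they were.

```bash
python3 -c "
from workcell import bot
print(bot.job_done())"
```

```text
the job is handed in; nothing more can be done
None
```

The housing was pushed up clear of the rails, lifted out and stood upright on the reject tray floor, with nothing else moved, and the job was handed in at about 26 s on the robot clock.

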